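# Ring for attention, then show which case goes where

### The job

Ring the counter bell by pressing its plunger down and letting it come up again. Then show the pupil what was forgotten: point down with the fingertips just above the spare muffin case standing on the counter and stay there for two seconds, then point just above the one cup of the muffin tin that has no case in it, stay there for two seconds, and finish still pointing at it. Touch nothing but the bell, and leave every case and utensil where it is.

Things in the scene. Friction and masses are not known exactly. Their poses are not given: they have to be found in the camera images.
- plunger_top (a point): centre of the top of the bell's plunger button, a steel disc 20 mm across standing 66 mm above the counter when up. The bell is a steel dome 76 mm across on a black base 84 mm across, fixed to the counter
- plunger (a joint): travel of the bell's plunger: 0 up, 0.006 m fully down; a spring returns it. Starts to move at about 1.5 N, fully down at about 5 N, where it meets a hard stop. It rings beyond 0.004 m
- spare_case: the spare case, alone on the counter among other vessels: a white fluted muffin case, open at the top, 40 mm tall, 68 mm across its rim (about 71 mm over the flutes) and 50 mm at its foot, wall 2 mm. Origin at the centre of its underside
- spare_case_rim (a point): centre of the spare case's open mouth, 40 mm above the counter
- tin: dark steel six-cup muffin tin, 185 x 270 mm, deck 35 mm above the counter (rolled edge 36 mm), fixed. Origin at the centre of its underside; x along its short side. Two rows of three round cups 70 mm across, 84 mm apart, at x = +-42 mm and y = -84, 0, 84 mm. Five cups hold a case whose rim stands 43 mm above the counter
- empty_cup_mouth (a point): centre of the mouth of the one cup without a case, level with the tin's deck, 35 mm above the counter
- case1: one of the five cases seated in the tin, each a white fluted muffin case, open at the top, 40 mm tall, 68 mm across its rim (about 71 mm over the flutes) and 50 mm at its foot, wall 2 mm. Origin at the centre of its underside
- case2: one of the five cases seated in the tin, each a white fluted muffin case, open at the top, 40 mm tall, 68 mm across its rim (about 71 mm over the flutes) and 50 mm at its foot, wall 2 mm. Origin at the centre of its underside
- case3: one of the five cases seated in the tin, each a white fluted muffin case, open at the top, 40 mm tall, 68 mm across its rim (about 71 mm over the flutes) and 50 mm at its foot, wall 2 mm. Origin at the centre of its underside
- case4: one of the five cases seated in the tin, each a white fluted muffin case, open at the top, 40 mm tall, 68 mm across its rim (about 71 mm over the flutes) and 50 mm at its foot, wall 2 mm. Origin at the centre of its underside
- case5: one of the five cases seated in the tin, each a white fluted muffin case, open at the top, 40 mm tall, 68 mm across its rim (about 71 mm over the flutes) and 50 mm at its foot, wall 2 mm. Origin at the centre of its underside
- ramekin: bystander: smooth white ceramic dish 90 mm across, 45 mm tall. Origin at the centre of its underside
- cutter: bystander: steel ring-shaped pastry cutter 72 mm across, 35 mm tall. Origin at the centre of its underside
- beaker: bystander: smooth white plastic beaker 68 mm across, 85 mm tall. Origin at the centre of its underside

How it is judged:
By the outcome, as a careful person would: the job done as asked, in the order asked, and still so for the second after the job is handed in, with the robot touching nothing.
It also fails if it takes over 48 s, if anything falls off the work surface, if the arm or the gripper's body presses on something with over 40 N, if the wrist force passes 120 N, or if a joint passes its speed limit or range.

### The arm

A 6-joint arm with a two-finger parallel gripper is mounted at the origin on the work surface. World frame = base frame: x ahead of the robot, y to its left, z up, the work surface at z = 0. Lengths are in m, angles in rad, forces in N, time in s.
With the tool pointing down it reaches from about 0.325 to 0.9 m from the base axis. Payload 6.1 kg.
Tool frame: the origin (TCP) lies between the finger pads, 19 mm behind the fingertips; this is the grasp point; z points along the fingers, y is the line along which they close (so a half turn about z gives the same grasp; the last joint's range is limited). The gripper opens to 87 mm and grips with 3 to 60 N. Pads are 19 mm wide; open, the fingers measure 117 mm over their backs; the gripper's body (75 mm by 190 mm) begins 51 mm behind the grasp point.
Start: joints at [-1.347, 0.22, 1.526, -0, 1.395, -0.126], TCP at [0.214, -0.587, 0.241] pointing down, gripper open.
Joint ranges: [-2.98, 2.98], [-0.91, 2.08], [0.09, 2.57], [-1.24, 4.39], [0.2, 2.65], [-2.68, 2.68]. Speed limits (rad/s): [2.57, 2.57, 3.01, 3.14, 3.14, 3.14].

### API

Orientations are given as a unit quaternion [w, x, y, z].
In Python, from rig import arm gives the robot as it stands.
- The arm moves only by the tool arm_command, never from a script. Its argument "targets" is a list of rows, each a list of 5 numbers: the shift along the tool's x, y, z in mm, then the turn about the tool's z in units of 5 degrees (1.0 is 5 degrees), then the opening, from -1 (shut) to 1 (fully open). A call has 1 to 10 rows; each row is the pose to reach, as a shift and turn from the pose commanded when the call began, along the tool's axes at that moment; what a row does not reach only later rows make up. A row lasts 1/8 s, in which the tool goes at most 62.5 mm and 10.7 degrees, less where a joint would pass 70% of its speed; a pose out of reach is approached as far as the arm can. A call with a gripper value outside its range is refused whole. The fingers move at their own pace and stop on an object; "force" is the grip in N (left out, the last holds). Time passes only in rows, so rows that repeat a pose let the fingers close. It gives the time, the measured TCP pose, the force, the opening and the grip force at its end, in the units of the state.
- arm.observe(): the state, without advancing time (a new reading comes with each control period).
- arm.snapshot(name): name is "side" or "top"; returns a dict with "color" (480x640x3 uint8, blue, green, red), "fx", "fy", "cx", "cy" (pixels), "view" (4x4, takes a point from world to camera coordinates). Camera axes: x right, y down, z forward; pixel columns grow to the right and rows downward; lengths in m; the calibration is good to about 2 mm. A picture is of the moment at which its call begins. There is no depth.
- arm.job_done(): hands the job in; it is judged then, once.
The state is a dict: "time": time; "qpos": joint angles; "joint_velocities": joint speeds; "effort": joint torques, N m; "position": TCP position; "tool_rot": TCP orientation; "wrist_force": force on the tool from outside, world axes, zero at the start; "moment": the same for the moment, N m; "width": finger opening in m; "grasp_force": force on a finger pad.
Only numpy, scipy, OpenCV 4.12 (cv2) and the standard library are available. Lean on these libraries where they do the work, as an engineer would, in place of code of your own. Each camera call takes 0.05 s, during which the arm holds its last target. There are 200 camera calls.

## Working session

There is one attempt and no reset: what is moved stays moved. The work goes in short steps, Python scripts to look and compute and a tool call to move; the robot and the scene stay as the last step left them, time stands still between calls to the robot, and variables do not carry over. Pictures are saved under pics/ and viewed, at most 10 in all, crops included, and the job is handed in when it is done.

Besides the shell and the picture viewer there is one more tool, called after "Emit:" by a JSON object that holds its "op" and its "data". arm_command: Moves the arm, as the interface text tells. Its arguments: {"type":"object","properties":{"targets":{"type":"array","items":{"type":"array","items":{"type":"number"}}},"force":{"type":"number"}},"required":["targets"]}

```bash
mkdir -p pics; python3 - <<'E'
from rig import arm
import cv2,pickle
d={}
for n in("top","side"):
    s=arm.snapshot(n); cv2.imwrite(f"pics/{n}0.png",s["color"]); d[n]=s
    print(n,s["fx"],s["fy"],s["cx"],s["cy"],s["view"])
pickle.dump(d,open("snap.pkl","wb"))
o=arm.observe();print(o["time"],o["position"],o["tool_rot"],o["width"])
E
```

```text
top 579.8589830348998 579.8589830348998 318.5483273621624 235.64893821685376 [[ 0.00502461 -0.99947494  0.03200925 -0.0768443 ]
 [-0.9913688  -0.00917227 -0.13078136  0.5596464 ]
 [ 0.13100629 -0.03107585 -0.99089437  1.22342586]
 [ 0.          0.          0.          1.        ]]
side 547.8545247819831 547.8545247819831 317.6415773172305 245.56254641989352 [[-0.99415216 -0.10735883 -0.01164354  0.52620733]
 [-0.05588768  0.60376763 -0.79519885  0.13478338]
 [ 0.09240161 -0.78989792 -0.60623693  1.06294157]
 [ 0.          0.          0.          1.        ]]
0.1 [ 0.21407032 -0.58664513  0.24024782] [-8.62715968e-04  9.84744878e-01  1.74002242e-01 -3.70227661e-05] 0.08694786664021074
```

View pics/top0.png

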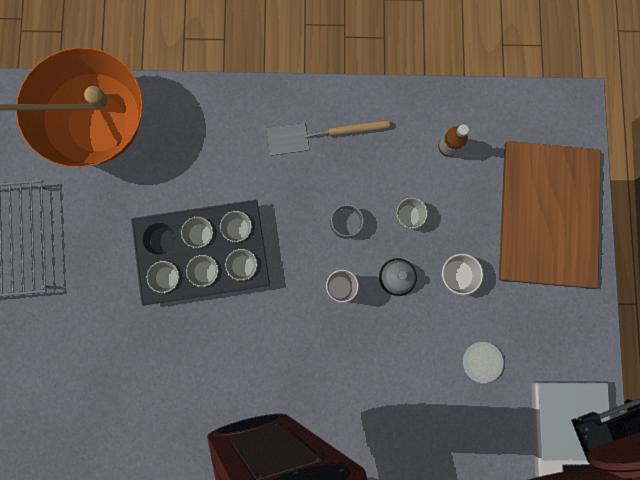

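View pics/side0.png

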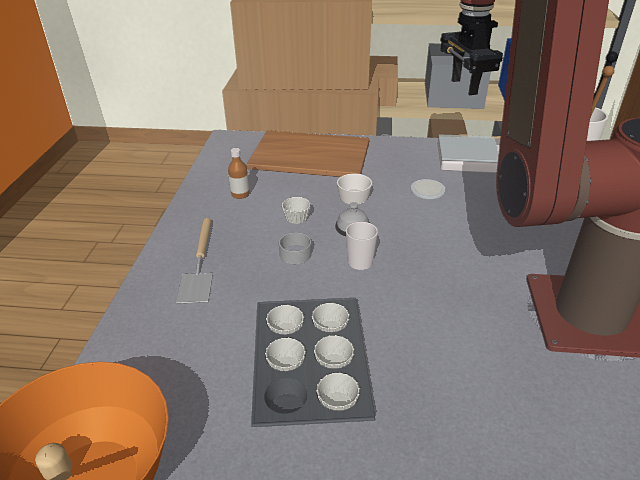

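Top view: the bell is near (400,276), the fluted spare case near (411,213), and the empty cup near (158,239), the far-left cup of the tin. In the side view these are near (352,212), (296,208) and (286,394). I'll zoom in on the bell and spare case.

```bash
python3 - <<'E'
import cv2,pickle,numpy as np
d=pickle.load(open("snap.pkl","rb"))
t=d["top"]["color"];s=d["side"]["color"]
r=lambda im,x,y,w,h,k:cv2.resize(im[y:y+h,x:x+w],None,fx=k,fy=k,interpolation=cv2.INTER_CUBIC)
a=r(t,370,190,65,110,5)   # 325x550
b=r(s,270,180,90,65,5)   # 450x325
c=np.zeros((550,775,3),np.uint8);c[:,:325]=a;c[:325,325:]=b
c[325:550,325:]=r(t,130,200,150,75,3)
cv2.imwrite("pics/crop.png",c)
E
```

```text
(no output)
```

View pics/crop.png

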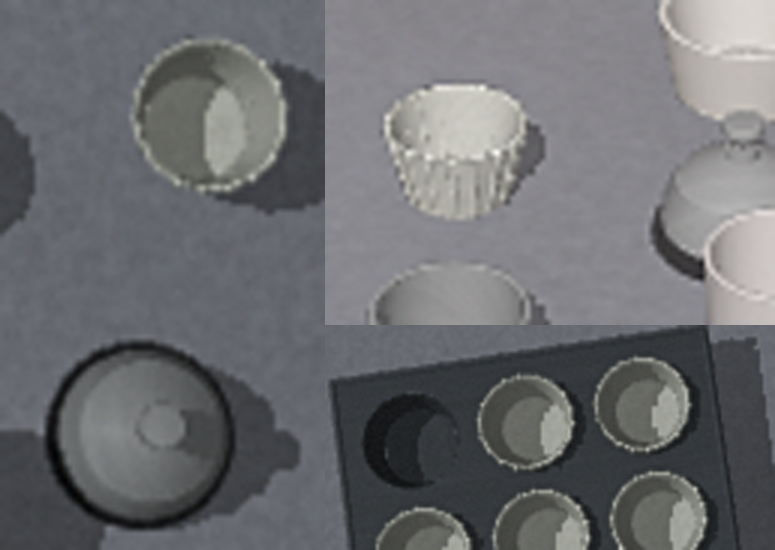

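The crop gives these positions. In the top view, the plunger is at (401.8,274.2), the spare rim at (411.6,212.4) and the empty cup mouth at (158.3,238). In the side view, the plunger is at (353.4,204.4) and the rim at (295.6,203.8).

```bash
cat > geo.py <<'E'
import pickle,numpy as np
d=pickle.load(open("snap.pkl","rb"))
def ray(n,u,v,z):
    s=d[n];V=s["view"];R=V[:3,:3];c=-R.T@V[:3,3]
    w=R.T@[(u-s["cx"])/s["fx"],(v-s["cy"])/s["fy"],1]
    return (c+w*(z-c[2])/w[2])[:2]
E
python3 - <<'E'
from geo import *
from rig import arm
from scipy.spatial.transform import Rotation as Ro
np.set_printoptions(precision=4,suppress=True)
for k,n,u,v,z in [("pl","top",401.8,274.2,.066),("pl","side",353.4,204.4,.066),("base","top",397.8,276.6,.006),
 ("sp","top",411.6,212.4,.04),("sp","side",295.6,203.8,.04),("cup","top",158.3,238,.035),("cup","side",286,393,.035),
 ("beaker","top",342,286,.085),("ramekin","top",462,274,.045),("cutter","top",347,222,.035)]: print(k,n,ray(n,u,v,z))
cs=np.array([ray("top",*p,.036) for p in [(133,218),(258,201),(270,290),(143,304)]]);print(cs,cs.mean(0))
o=arm.observe();q=o["tool_rot"];print(Ro.from_quat(q,scalar_first=True).as_matrix(),o["position"])
E
```

```text
pl top [ 0.4758 -0.2488]
pl side [ 0.4725 -0.2499]
base top [ 0.4743 -0.2504]
sp top [ 0.6133 -0.2769]
sp side [ 0.6124 -0.2801]
cup top [0.5522 0.2734]
cup side [0.5513 0.2669]
beaker top [ 0.4492 -0.1205]
ramekin top [ 0.4785 -0.3833]
cutter top [ 0.5913 -0.1352]
[[0.5953 0.3292]
 [0.6357 0.0601]
 [0.4418 0.0308]
 [0.4105 0.2996]] [0.5208 0.1799]
[[ 0.9394  0.3427 -0.0004]
 [ 0.3427 -0.9394  0.0017]
 [ 0.0002 -0.0017 -1.    ]] [ 0.2141 -0.5866  0.2402]
```

Emit:
{"op": "arm_command", "data": {"targets": [[20,-12,0,0,-1],[60,-38,0,0,-1],[110,-69,0,0,-1],[160,-101,0,0,-1],[210,-133,0,0,-1],[260,-164,0,0,-1],[305,-193,0,0,-1],[340,-215,0,0,-1],[360,-227,0,0,-1],[360,-227,0,0,-1]]}}

```text
time: 1.35
position: [0.4752, -0.248, 0.241]
tool_rot: [-0.0, 0.984, 0.176, -0.0]
wrist_force: [0.8, 0.1, 0.3]
width: 0.0015
grasp_force: 0.0
```

Emit:
{"op": "arm_command", "data": {"targets": [[0,0,20,0,-1],[0,0,50,0,-1],[0,0,80,0,-1],[0,0,100,0,-1],[0,0,115,0,-1],[0,0,120,0,-1],[0,0,120,0,-1],[0,0,120,0,-1]]}}

```text
time: 2.35
position: [0.4752, -0.251, 0.1223]
tool_rot: [0.001, 0.985, 0.174, 0.001]
wrist_force: [0.0, 0.2, 0.4]
width: 0.0003
grasp_force: 0.0
```

```bash
python3 - <<'E'
from rig import arm
import cv2,numpy as np
o=arm.observe();print(o["time"],o["position"],o["wrist_force"],o["width"])
r=lambda im,x,y,w,h,k:cv2.resize(im[y:y+h,x:x+w],None,fx=k,fy=k,interpolation=cv2.INTER_CUBIC)
s=arm.snapshot("side")["color"];cv2.imwrite("pics/s1.png",r(s,260,100,180,150,4))
E
```

```text
2.35 [ 0.47518268 -0.25097189  0.12226446] [0.00645898 0.20170558 0.42106489] 0.0003305150396866206
```

View pics/s1.png

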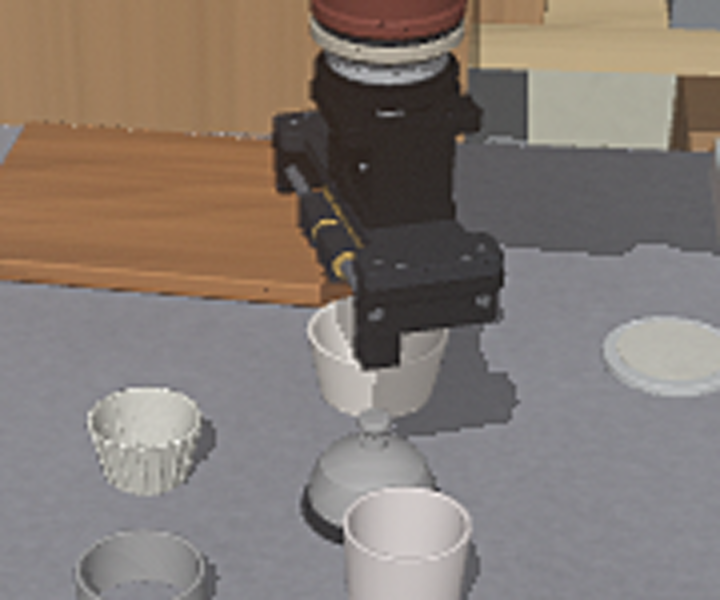

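The closed fingertips (crop 378,365) are directly above the plunger (376,418), so I'll press down slowly.

Emit:
{"op": "arm_command", "data": {"targets": [[0,0,10,0,-1],[0,0,22,0,-1],[0,0,30,0,-1],[0,0,34,0,-1],[0,0,36,0,-1],[0,0,37,0,-1],[0,0,38,0,-1],[0,0,39,0,-1],[0,0,39,0,-1]]}}

```text
time: 3.52
position: [0.4747, -0.2506, 0.0824]
tool_rot: [0.0, 0.985, 0.174, 0.0]
wrist_force: [-1.6, 1.3, 3.5]
width: 0.0007
grasp_force: 1.4
```

Emit:
{"op": "arm_command", "data": {"targets": [[0,0,1,0,-1],[0,0,2,0,-1],[0,0,2.5,0,-1],[0,0,2.5,0,-1]]}}

```text
time: 4.03
position: [0.4747, -0.2506, 0.0799]
tool_rot: [0.0, 0.985, 0.174, 0.0]
wrist_force: [-1.7, 0.9, 4.2]
width: 0.0008
grasp_force: 2.2
```

Emit:
{"op": "arm_command", "data": {"targets": [[0,0,0.5,0,-1],[0,0,1,0,-1],[0,0,1.5,0,-1],[0,0,1.5,0,-1]]}}

```text
time: 4.53
position: [0.4747, -0.2506, 0.079]
tool_rot: [0.0, 0.985, 0.174, 0.0]
wrist_force: [-3.0, 2.4, 9.8]
width: 0.0005
grasp_force: 5.0
```

The plunger has reached its hard stop, so the bell has rung. Next I'll rise and work out the move to the spare case.

Emit:
{"op": "arm_command", "data": {"targets": [[0,0,-2,0,-1],[0,0,-6,0,-1],[0,0,-12,0,-1],[0,0,-25,0,-1],[0,0,-45,0,-1],[0,0,-60,0,-1],[0,0,-60,0,-1],[0,0,-60,0,-1]]}}

```text
time: 5.52
position: [0.4743, -0.2503, 0.1378]
tool_rot: [-0.0, 0.985, 0.174, -0.0]
wrist_force: [-0.2, 0.0, -1.3]
width: 0.0003
grasp_force: 0.0
```

```bash
cat >> geo.py <<'E'
def shift(p):
    from rig import arm
    from scipy.spatial.transform import Rotation as Ro
    o=arm.observe();print(o["time"],o["position"],o["wrist_force"])
    return 1000*Ro.from_quat(o["tool_rot"],scalar_first=True).inv().apply(np.array(p)-o["position"])
E
python3 -c "
from geo import *
print(shift([.613,-.2785,.071]))"
```

```text
5.525 [ 0.47432607 -0.25032622  0.13783563] [-0.23139784  0.04256907 -1.33955582]
[120.63834652  74.02474979  66.76786279]
```

Emit:
{"op": "arm_command", "data": {"targets": [[20,12,0,0,-1],[55,34,0,0,-1],[90,55,0,0,-1],[115,70,0,0,-1],[121,74,0,0,-1],[121,74,20,0,-1],[121,74,40,0,-1],[121,74,55,0,-1],[121,74,63,0,-1],[121,74,66,0,-1]]}}

```text
time: 6.78
position: [0.6132, -0.2784, 0.0715]
tool_rot: [-0.0, 0.985, 0.174, -0.0]
wrist_force: [-0.5, -0.7, -0.2]
width: 0.0006
grasp_force: 0.0
```

```bash
python3 - <<'E'
from geo import *
from rig import arm
import cv2
print(shift([.613,-.2785,.071]))
r=lambda im,x,y,w,h,k:cv2.resize(im[y:y+h,x:x+w],None,fx=k,fy=k,interpolation=cv2.INTER_CUBIC)
s=arm.snapshot("side")["color"];cv2.imwrite("pics/s2.png",r(s,230,100,160,140,4))
E
```

```text
6.775 [ 0.61321355 -0.27844665  0.07154336] [-0.52728868 -0.74481535 -0.17694494]
[-0.21861185 -0.0226795   0.5434922 ]
```

View pics/s2.png

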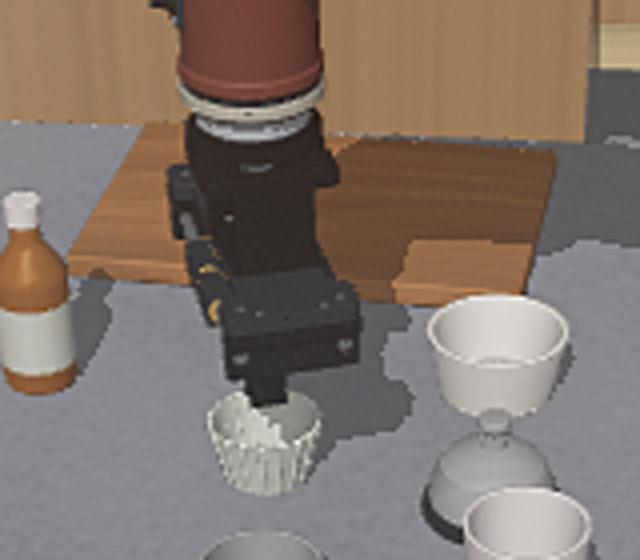

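The fingertips (crop 267,402) are centred just above the case mouth (264,418), the bell plunger is up and nothing is disturbed. I'll stay here for about 2.5 s.

Emit:
{"op": "arm_command", "data": {"targets": [[0,0,0,0,-1],[0,0,0,0,-1],[0,0,0,0,-1],[0,0,0,0,-1],[0,0,0,0,-1],[0,0,0,0,-1],[0,0,0,0,-1],[0,0,0,0,-1],[0,0,0,0,-1],[0,0,0,0,-1]]}}

```text
time: 8.07
position: [0.6136, -0.2786, 0.0723]
tool_rot: [0.0, 0.985, 0.174, 0.0]
wrist_force: [-0.9, 1.0, -0.2]
width: 0.0003
grasp_force: 0.0
```

Emit:
{"op": "arm_command", "data": {"targets": [[0,0,0,0,-1],[0,0,0,0,-1],[0,0,0,0,-1],[0,0,0,0,-1],[0,0,0,0,-1],[0,0,0,0,-1],[0,0,0,0,-1],[0,0,0,0,-1],[0,0,0,0,-1],[0,0,0,0,-1]]}}

```text
time: 9.32
position: [0.6136, -0.2786, 0.0722]
tool_rot: [-0.0, 0.985, 0.174, -0.0]
wrist_force: [-0.7, -0.7, 0.6]
width: 0.0008
grasp_force: 0.0
```

Emit:
{"op": "arm_command", "data": {"targets": [[0,0,-10,0,-1],[0,0,-30,0,-1],[0,0,-60,0,-1],[0,0,-90,0,-1],[0,0,-120,0,-1],[0,0,-135,0,-1],[0,0,-140,0,-1],[0,0,-140,0,-1]]}}

```text
time: 10.32
position: [0.6134, -0.2784, 0.2118]
tool_rot: [-0.0, 0.985, 0.174, -0.0]
wrist_force: [0.3, -0.4, -0.9]
width: 0.0003
grasp_force: 0.0
```

```bash
python3 -c "
from geo import *
print(shift([.5517,.2695,.067]))
print(ray('top',80,107,.15),ray('top',80,107,.0),ray('top',142,110,.12))"
```

```text
10.325 [ 0.61336302 -0.27842923  0.21179163] [ 0.27215165 -0.41652297 -0.87774472]
[ 129.90941245 -535.80268968  145.02555556]
[0.80209674 0.41232016] [0.85576902 0.47110707] [0.80849573 0.29694436]
```

Emit:
{"op": "arm_command", "data": {"targets": [[5,-20,0,0,-1],[15,-62,0,0,-1],[28,-115,0,0,-1],[42,-172,0,0,-1],[56,-230,0,0,-1],[70,-288,0,0,-1],[84,-346,0,0,-1],[98,-404,0,0,-1],[110,-455,0,0,-1],[120,-495,0,0,-1]]}}

```text
time: 11.58
position: [0.5544, 0.2306, 0.211]
tool_rot: [-0.0, 0.985, 0.175, -0.001]
wrist_force: [0.6, 0.1, 1.0]
width: 0.0002
grasp_force: 0.0
```

Emit:
{"op": "arm_command", "data": {"targets": [[6,-25,0,0,-1],[10,-41,0,0,-1],[10,-41,20,0,-1],[10,-41,50,0,-1],[10,-41,80,0,-1],[10,-41,100,0,-1],[10,-41,110,0,-1],[10,-41,110,0,-1]]}}

```text
time: 12.58
position: [0.5519, 0.2691, 0.1016]
tool_rot: [0.0, 0.985, 0.174, -0.001]
wrist_force: [-0.4, -0.8, -0.5]
width: 0.0001
grasp_force: 0.0
```

```bash
python3 -c "
from geo import *
print(shift([.5517,.2695,.067]))"
```

```text
12.575 [0.5518595  0.2690648  0.10160469] [-0.40720562 -0.79425273 -0.51746549]
[ 0.0372489  -0.46403392 34.60465875]
```

Emit:
{"op": "arm_command", "data": {"targets": [[0,0,10,0,-1],[0,0,20,0,-1],[0,0,28,0,-1],[0,0,33,0,-1],[0,0,34,0,-1],[0,0,34,0,-1]]}}

```text
time: 13.32
position: [0.5522, 0.2696, 0.0684]
tool_rot: [-0.0, 0.985, 0.174, 0.0]
wrist_force: [0.1, 0.8, 0.4]
width: 0.0003
grasp_force: 0.0
```

```bash
python3 - <<'E'
from rig import arm
import cv2
s=arm.snapshot("side")["color"];cv2.imwrite("pics/s3.png",s)
E
```

```text
(no output)
```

View pics/s3.png

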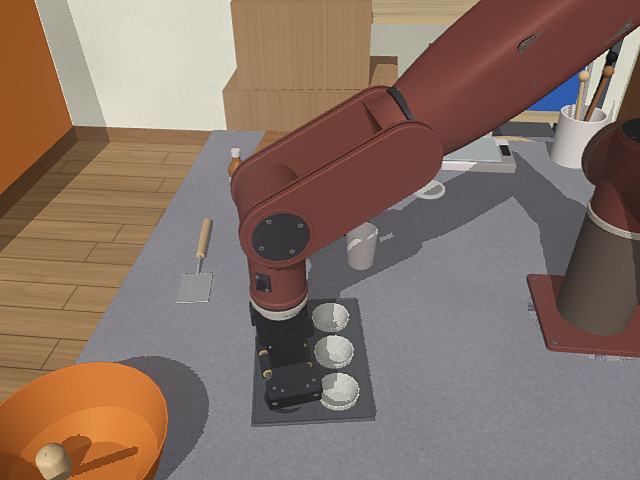

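The gripper is over the empty cup near (288,400), clear of the bowl and the cases. I'll stay here for 2.5 s and then hand in.

Emit:
{"op": "arm_command", "data": {"targets": [[0,0,0,0,-1],[0,0,0,0,-1],[0,0,0,0,-1],[0,0,0,0,-1],[0,0,0,0,-1],[0,0,0,0,-1],[0,0,0,0,-1],[0,0,0,0,-1],[0,0,0,0,-1],[0,0,0,0,-1]]}}

```text
time: 14.62
position: [0.5521, 0.2695, 0.0683]
tool_rot: [0.0, 0.985, 0.174, -0.0]
wrist_force: [1.1, 0.1, -0.1]
width: 0.0009
grasp_force: 0.0
```

Emit:
{"op": "arm_command", "data": {"targets": [[0,0,0,0,-1],[0,0,0,0,-1],[0,0,0,0,-1],[0,0,0,0,-1],[0,0,0,0,-1],[0,0,0,0,-1],[0,0,0,0,-1],[0,0,0,0,-1],[0,0,0,0,-1],[0,0,0,0,-1]]}}

```text
time: 15.88
position: [0.5521, 0.2695, 0.0682]
tool_rot: [0.0, 0.985, 0.174, -0.0]
wrist_force: [0.2, -0.1, -0.2]
width: 0.0003
grasp_force: 0.0
```

```bash
python3 -c "
from rig import arm
print(arm.job_done())"
```

```text
the job is handed in; nothing more can be done
None
```

I pressed the bell to its stop and let it come up, pointed just above the spare case and then the empty cup for about 2.5 s each, and handed the job in at about 16 s, still pointing at the cup; no judging result came back.

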